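# Close the loading dock's clamp bar squarely on the tip box

## Robot

A 6-joint arm with a two-finger parallel gripper is mounted at the origin on a cart in front of the work surface, level with it; the furniture and walls round the work are solid. World frame = base frame: x ahead of the robot, y to its left, z up, the work surface at z = 0. Lengths are in m, angles in rad, forces in N, time in s.
With the tool pointing down it reaches from about 0.425 to 0.95 m from the base axis. Payload 3.5 kg.
Tool frame: the origin (TCP) lies midway between the tips of the shut fingers; the grasp point (between the pads) lies 19 mm behind it (ctrl.pinch_z is the distance from the TCP to the grasp point, in m); z points along the fingers, y is the line along which they close (so a half turn about z gives the same grasp; the last joint's range is limited). The gripper opens to 85 mm and grips with 20 to 120 N. Pads are 22 mm wide; open, the fingers measure 114 mm over their backs; the gripper's body (76 mm by 85 mm) begins 54 mm behind the grasp point. The pads swing forward as they close: fully open they stand 13 mm farther back than shut.
Start: joints at [0.97, 0.286, 1.577, -0, 1.279, -0.15], TCP at [0.294, 0.608, 0.197] pointing down, gripper open.
Joint ranges: [-2.77, 2.77], [-0.9, 2.22], [0.21, 2.48], [-1.53, 4.67], [0.24, 2.81], [-2.84, 2.84]. Speed limits (rad/s): [2.79, 2.79, 3.14, 3.14, 3.14, 3.14].

## Interface

Orientations are given as a unit quaternion [x, y, z, w].
In Python, from plant import get_state, viewer, sign_off, ctrl gives the robot as it stands. The module is installed in compiled form; this text tells all that it offers.
- The arm moves only by the shell command python3 -m handwheel 'ROWS' [FORCE]. ROWS is JSON, a list that holds one entry, the list of rows, each a list of 5 numbers: the finger opening in m, from 0 to 0.0854, then the shift along the tool's x, y, z in m, then the turn about the tool's z in degrees. In form: [[[claw, x, y, z, spin], ...]]. A call has 1 to 12 rows; each row shifts and turns the commanded pose from where the row before left it, along the tool's axes as they then stand; what a row does not reach is not made up. A row lasts 1/12 s, in which the tool goes at most 41.7 mm and 7.16 degrees, less where a joint would pass 70% of its speed; a pose out of reach is approached as far as the arm can. A call is refused whole if a number of a shift passes 0.0417 or a number of a turn 7.16, either way. A call with a gripper value outside its range is refused whole. The fingers move at their own pace and stop on an object; FORCE is the grip in N (left out, the last holds). Time passes only in rows, so rows that do not move let the fingers close. It gives the time, the measured TCP pose, the force, the opening and the grip force at its end, in the units of the state.
- get_state(): the state, without advancing time (a new reading comes with each control period).
- viewer.read_camera(name): name is "scene" or "top" or "wrist"; returns the picture (384x512x3 uint8, blue, green, red); there is no depth.
- viewer.camera_params(name): a dict with "fov_y" (degrees; the focal length in pixels is half the picture's height over the tangent of half this angle, whatever the lens; pixels are square), "cx", "cy" (the principal point, pixels), "k1" (the pictures are not rectified: a ray, as slopes to the right and down, at radius r is drawn at 1 + k1 r^2 times it, then the intrinsics apply), "xyz" and "attitude" of the camera in the world; the wrist camera has in their place "hand_eye" (4x4, takes a point from camera to tool coordinates, whose origin is the TCP and whose axes are the flange's). Camera axes: x right, y up, looking along -z (the intrinsics and any distortion apply to the point x, -y, -z); pixel columns grow to the right and rows downward; lengths in m; the calibration is good to about 2 mm. A picture is of the moment at which its call begins: read the wrist's pose just before it. camera_params takes no time and is no camera call.
- sign_off(): hands the job in; it is judged then, once.
Trained networks look in the newest picture that a camera, given by its name, has taken for a name from the list of things; names that differ only in an ending like _2 or _b are one class to them, and where a whole thing is asked for, a point or a joint stands for the part that bears it (a point fixed in the world has none). Each returns a list of dicts, best first, with "confidence" (0 to 1); they miss things now and then, are a little off and sometimes report something else, mostly with a low value. They report only what shows in the picture. A call takes as long as a camera call. They do not tell look-alikes from the thing itself.
- viewer.look_for(camera, name): "extent" ([left, top, width, height] as shares, 0 to 1, of the picture: columns of its width, rows of its height, round what is visible of it).
- viewer.outline_of(camera, name): "mask" (384x512 bool, what is visible of it) and "extent" ([left, top, width, height] as shares, 0 to 1, of the picture: columns of its width, rows of its height, round what is visible of it).
- viewer.pinpoint(camera, name): "xy" ([column, row] as shares, 0 to 1, of the picture: columns of its width, rows of its height: a listed point, or the origin of a listed thing).
The state is a dict: "time": time; "qpos": joint angles; "dq": joint speeds; "joint_efforts": joint torques, N m; "eef_pos": TCP position; "tcp_rot": TCP orientation; "contact_force": force on the tool from outside, world axes, zero at the start; "wrist_torque": the same for the moment, N m; "opening": opening from 0.0 (shut) to 1.0 (fully open); "finger_force": force on a finger pad.
Only numpy, scipy, OpenCV 4.12 (cv2) and the standard library are available. Lean on these libraries where they do the work, as an engineer would, in place of code of your own. Each camera call takes 0.05 s, during which the arm holds its last target. There are 200 camera calls.

## Task

A pipette tip box stands against the rear fence of the loading dock. With the dock's two T-bar knobs, turned clockwise by turns in steps, run the clamp bar up to the front of the box until the gap is 15 mm or less, touching lightly at most, and leave it square to the box to within 6 degrees. Never let the bar run askew by more than 10 degrees on the way, do not push the bar itself, and do not squeeze, shift or tip the box.

Things in the scene. Friction and masses are not known exactly. Their poses are not given: they have to be found in the camera images.
- knob_left_grip (a point): Left knob (+y side): black bar 38 mm long (x), 14 thick (y), 32 high on a 40 mm disc, on a grey housing at the dock's front left. Point on the upright turning axis, 7 mm below the bar's top, 23 above the disc, 87 above the worktop. Frame turns with the knob, which stays where left (stiff, 0.15 N m). Clockwise from above moves the bar's left end 20 mm per rad to the box; 1.7 to 3 rad needed.
- knob_right_grip (a point): Right knob (-y side), same in size and frame, 170 mm from the left one: clockwise from above moves the clamp bar's right end 20 mm per rad towards the tip box; 1.7 to 3 rad needed in all. Each knob turns 3.2 rad from its back stop, where it starts. A difference of 1 rad between the knobs skews the bar by 6.7 degrees. Play of the bar in its pins: 1.5 mm either way.
- clamp_bar: Aluminium bar with black rubber face, 228 mm long, 16 thick, across the dock between knobs and tip box, 26 to 46 mm above the worktop, 48 to 62 mm short of the box at first. Origin: middle of the face's lower edge; x out of the face to the box, y to its left end, z up. It lies on two toothed racks 85 mm either side of the middle, held between their pins; each knob drives its own side's rack.
- tip_box: Loose tip box, blue base, clear lid, 78 mm deep, 118 wide, 83 high, on the dock (its top 10 mm above the worktop), parallel to the fence, 2 to 5 mm before it. Origin: underside, 40 mm behind the front face, mid width. x to the fence (the bar's way of travel), y left, z up. The lid's front tab juts 4 mm above the bar's height. Two other such boxes, off the dock, play no part.
Mind the look-alikes: they are no part of the job. Leave any orange or turquoise look-alike of the tip_box alone.

How it is judged:
By the outcome, as a careful person would: the job done as asked, in the order asked, and still so for the second after the job is handed in, with the robot touching nothing.
It also fails if it takes over 61 s, if anything falls off the work surface, if the arm or the gripper's body presses on something with over 40 N, if the wrist force passes 120 N, or if a joint passes its speed limit or range.

## Working session

There is one attempt and no reset: what is moved stays moved. The work goes in short steps, Python scripts to look and compute and a shell command to move; the robot and the scene stay as the last step left them, time stands still between calls to the robot, and variables do not carry over. Pictures are saved under pics/ and viewed, at most 10 in all, crops included, and the job is handed in when it is done.

```bash
mkdir -p pics
cat > h.py <<'E'
import numpy as np, cv2
from scipy.spatial.transform import Rotation as R
from plant import get_state, viewer, sign_off, ctrl
def cam(name):
    p=viewer.camera_params(name); f=192/np.tan(np.radians(p["fov_y"])/2)
    if name=="wrist":
        s=get_state(); T=np.eye(4); T[:3,:3]=R.from_quat(s["tcp_rot"]).as_matrix(); T[:3,3]=s["eef_pos"]
        T=T@np.array(p["hand_eye"])
    else:
        T=np.eye(4); a=np.array(p["attitude"]); T[:3,:3]=R.from_quat(a).as_matrix() if a.size==4 else a; T[:3,3]=p["xyz"]
    return dict(f=f,cx=p["cx"],cy=p["cy"],k1=p["k1"],T=T)
def toplane(c,px,z):
    px=np.atleast_2d(px).astype(float); K=np.array([[c["f"],0,c["cx"]],[0,c["f"],c["cy"]],[0,0,1.]])
    d=(px-[c["cx"],c["cy"]])/c["f"]; u=d.copy()
    for _ in range(20): u=d/(1+c["k1"]*(u**2).sum(1,keepdims=True))
    ray=np.c_[u[:,0],-u[:,1],-np.ones(len(u))]@c["T"][:3,:3].T; o=c["T"][:3,3]
    return o+ray*((z-o[2])/ray[:,2])[:,None]
def proj(c,P):
    q=(np.atleast_2d(P)-c["T"][:3,3])@c["T"][:3,:3]; u=np.c_[q[:,0],-q[:,1]]/-q[:,2:3]
    return u*(1+c["k1"]*(u**2).sum(1,keepdims=True))*c["f"]+[c["cx"],c["cy"]]
def S(): 
    s=get_state(); print("t",s["time"],"p",np.round(s["eef_pos"],4),"R",np.round(R.from_quat(s["tcp_rot"]).as_matrix(),3).tolist(),"F",np.round(s["contact_force"],1),"op",s["opening"],"q",np.round(s["qpos"],3)); return s
E
python3 - <<'E'
from h import *
S()
print(viewer.camera_params("top"),viewer.camera_params("wrist"),ctrl.pinch_z)
for n in ("top","scene"):
    im=viewer.read_camera(n); cv2.imwrite(f"pics/{n}0.png",im); c=cam(n)
    for t,z in (("knob_left_grip",.087),("knob_right_grip",.087),("clamp_bar",.026),("tip_box",.01)):
        for r in viewer.pinpoint(n,t)[:4]:
            px=np.array(r["xy"])*[512,384]; print(n,t,r["confidence"],px.round(1),toplane(c,px,z).round(4))
E
```

```text
t 0.0 p [0.2936 0.6069 0.1953] R [[-0.9, 0.436, -0.001], [0.436, 0.9, -0.002], [0.0, -0.002, -1.0]] F [-0.6 -0.6  0.6] op 0.9971425198444858 q [ 0.97   0.287  1.578  0.     1.279 -0.15 ]
{'fov_y': 56.32609179244263, 'cx': 253.0139461482162, 'cy': 197.50685139580855, 'k1': -0.07392017270790262, 'xyz': array([0.45567593, 0.30853233, 0.94891575]), 'attitude': array([ 0.02057786, -0.00912618, -0.6977242 ,  0.71601271])} {'fov_y': 71.82983286659828, 'cx': 253.0114707445277, 'cy': 190.88055823933354, 'k1': -0.006036705704769634, 'hand_eye': array([[-3.39766124e-04,  9.58090379e-01,  2.86465898e-01,
         7.45686158e-02],
       [ 9.99999941e-01,  3.36977758e-04,  5.90330539e-05,
         2.76205128e-04],
       [-3.99736349e-05,  2.86465901e-01, -9.58090437e-01,
        -1.77687470e-01],
       [ 0.00000000e+00,  0.00000000e+00,  0.00000000e+00,
         1.00000000e+00]])} 0.0187
top knob_left_grip 0.72 [290.7 217.4] [[0.4463 0.2313 0.087 ]]
top knob_left_grip 0.47 [225.9 211.9] [[0.4554 0.3873 0.087 ]]
top knob_right_grip 0.5 [289.2 218.7] [[0.4431 0.2349 0.087 ]]
top clamp_bar 0.61 [252.5 194.4] [[0.5023 0.3255 0.026 ]]
top tip_box 0.9 [252.  156.2] [[0.6038 0.3298 0.01  ]]
top tip_box 0.9 [162.5 206.5] [[0.465  0.5626 0.01  ]]
top tip_box 0.64 [351.6 197.8] [[0.5008 0.0656 0.01  ]]
scene knob_left_grip 0.57 [206.8 174.1] [[0.4478 0.3962 0.087 ]]
scene knob_right_grip 0.96 [243.6 208.4] [[0.443 0.23  0.087]]
scene clamp_bar 0.84 [240.8 201. ] [[0.4984 0.3308 0.026 ]]
scene tip_box 0.86 [188.  172.9] [[0.4653 0.5522 0.01  ]]
scene tip_box 0.82 [315.7 278.2] [[0.4865 0.0533 0.01  ]]
```

Run:
```python
import cv2
im=cv2.imread("pics/top0.png"); cv2.imwrite("pics/top0c.png",cv2.resize(im[90:270,150:390],None,fx=3.3,fy=3.3,interpolation=cv2.INTER_CUBIC))
```

```text
(no output)
```

View pics/top0c.png

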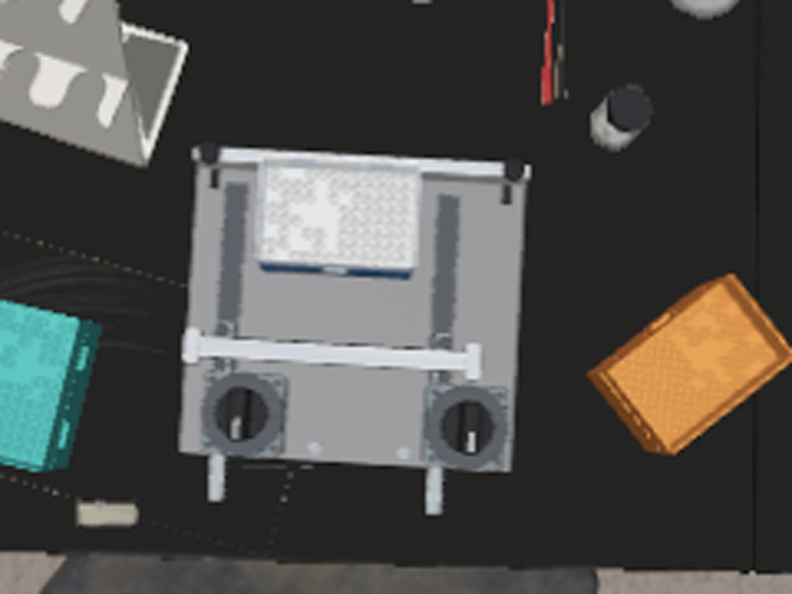

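View pics/scene0.png

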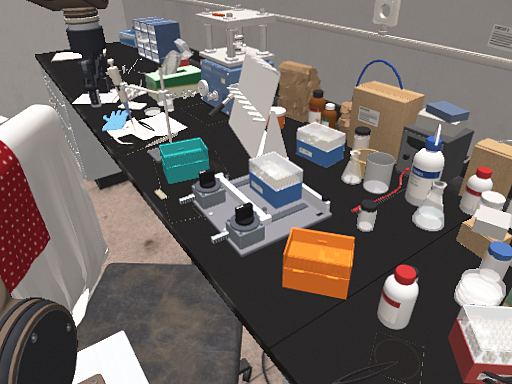

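The tip box meant is the blue-based, clear-lidded one on the dock (top px ~(252,156)). The turquoise one (~(162,206)) and the orange one (~(352,198)) are look-alikes off the dock. The knobs are at top px ~(223,215) for the left and ~(292,219) for the right, and the crop above confirms this. I'll move above the left knob.

```bash
python3 -m handwheel '[[[0.05,-0.029,-0.0152,0,0],[0.05,-0.029,-0.0152,0,0],[0.05,-0.029,-0.0152,0,0],[0.05,-0.029,-0.0152,0,0],[0.05,-0.029,-0.0152,0,0],[0.05,-0.029,-0.0152,0,0],[0.05,-0.029,-0.0152,0,0],[0.05,-0.029,-0.0152,0,0],[0.05,0,0,0,-6],[0.05,0,0,0,-6],[0.05,0,0,0,-6],[0.05,0,0,0,-6]]]' 40
python3 -m handwheel '[[[0.05,0,0,0,0],[0.05,0,0,0,0]]]'
python3 - <<'E'
from h import *
S(); c=cam("wrist"); im=viewer.read_camera("wrist"); cv2.imwrite("pics/w1.png",im)
for t,z in (("knob_left_grip",.087),("clamp_bar",.026),("tip_box",.01)):
    for r in viewer.pinpoint("wrist",t)[:4]:
        px=np.array(r["xy"])*[512,384]; print(t,r["confidence"],px.round(1),toplane(c,px,z).round(4))
E
```

```text
time: 1.5
eef_pos: [0.4502, 0.3967, 0.1969]
tcp_rot: [0.014, 1.0, 0.0, 0.0]
contact_force: [-0.2, 0.9, 0.6]
opening: 0.587
finger_force: 0.0
time: 1.67
eef_pos: [0.4499, 0.397, 0.1968]
tcp_rot: [0.017, 1.0, 0.0, 0.0]
contact_force: [1.0, 0.5, 0.5]
opening: 0.588
finger_force: 0.0
t 1.6667 p [0.4499 0.397  0.1968] R [[-0.999, 0.035, 0.0], [0.035, 0.999, 0.0], [-0.0, 0.0, -1.0]] F [1.  0.5 0.5] op 0.5883594736533698 q [ 0.554  0.123  1.767 -0.     1.251 -0.982]
knob_left_grip 0.9 [254.  177.4] [[0.446  0.3992 0.087 ]]
clamp_bar 0.69 [207.4 208.8] [[0.5038 0.3322 0.026 ]]
clamp_bar 0.38 [103.4 181.7] [[0.4597 0.194  0.026 ]]
tip_box 0.85 [214.4 261.5] [[0.5975 0.3326 0.01  ]]
tip_box 0.81 [ 27.1 203.2] [[0.4919 0.0661 0.01  ]]
tip_box 0.6 [370.8 173.7] [[0.4652 0.5636 0.01  ]]
```

View pics/w1.png

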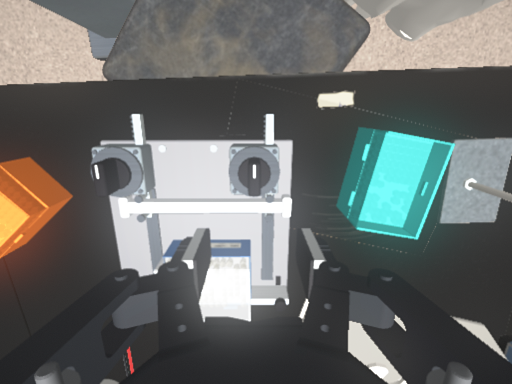

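Wrist view: the left knob is at ~(254,175) and its bar runs along tool x. The right knob is at ~(117,172) and the clamp bar at row ~207, parallel to the image rows. That lines the tool up with the dock, so I'll descend on the left knob.

```bash
python3 -m handwheel '[[[0.05,0.003,0.002,0.032,0],[0.05,0,0,0.032,0],[0.05,0,0,0.032,0],[0.05,0,0,0.029,0],[0.05,0,0,0,0],[0.008,0,0,0,0],[0.008,0,0,0,0],[0.008,0,0,0,0],[0.008,0,0,0,0],[0.008,0,0,0,0]]]' 50
```

```text
time: 2.7
eef_pos: [0.4481, 0.3999, 0.0739]
tcp_rot: [0.016, 1.0, 0.001, 0.002]
contact_force: [0.0, 0.5, -0.3]
opening: 0.095
finger_force: 0.0
```

Run:
```python
from h import *
S(); c=cam("wrist"); im=viewer.read_camera("wrist"); cv2.imwrite("pics/w2.png",im)
for r in viewer.pinpoint("wrist","knob_left_grip")[:4]:
        px=np.array(r["xy"])*[512,384]; print(r["confidence"],px.round(1),toplane(c,px,.087).round(4))
```

```text
t 2.7 p [0.4481 0.3999 0.0739] R [[-0.999, 0.032, 0.003], [0.032, 0.999, 0.002], [-0.003, 0.002, -1.0]] F [ 0.   0.5 -0.3] op 0.09480096317582905 q [ 0.56   0.252  1.858 -0.     1.028 -0.979]
0.9 [250.6 227.4] [[0.4488 0.3991 0.087 ]]
```

View pics/w2.png

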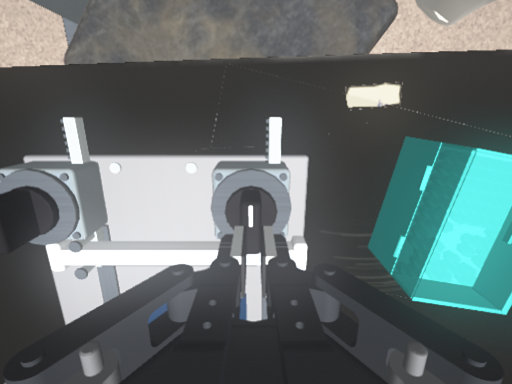

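```bash
python3 -m handwheel '[[[0,0,0,0,0],[0,0,0,0,0],[0,0,0,0,0]]]' 50
python3 - <<'E'
from h import *
S(); im=viewer.read_camera("wrist"); cv2.imwrite("pics/w3.png",cv2.resize(im[150:330,150:350],None,fx=3.3,fy=3.3,interpolation=cv2.INTER_CUBIC))
E
```

```text
time: 3.05
eef_pos: [0.4469, 0.3991, 0.0717]
tcp_rot: [0.016, 1.0, -0.0, -0.0]
contact_force: [-0.3, -0.5, -1.0]
opening: 0.006
finger_force: 0.0
t 3.05 p [0.4469 0.3991 0.0717] R [[-0.999, 0.032, -0.0], [0.032, 0.999, -0.0], [0.0, -0.0, -1.0]] F [-0.3 -0.5 -1. ] op 0.006433769898856907 q [ 0.56   0.254  1.86  -0.     1.028 -0.979]
```

View pics/w3.png

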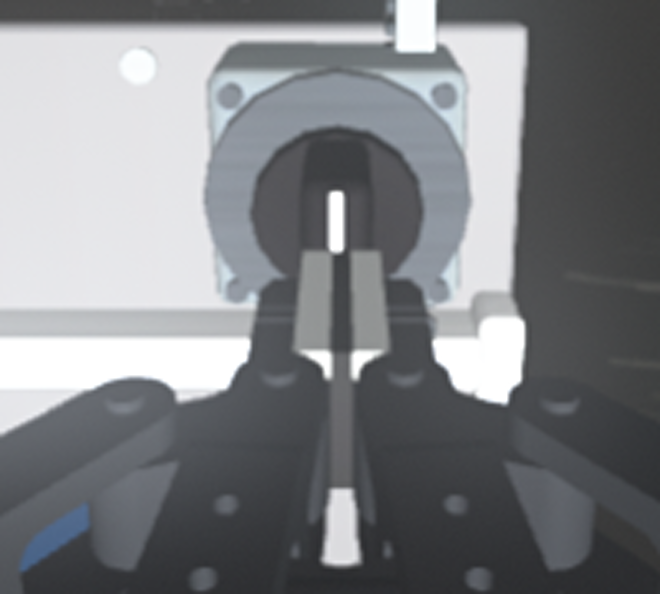

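Run:
```python
from h import *
s=S(); c=cam("scene"); im=viewer.read_camera("scene")
p=s["eef_pos"]; print(c["T"][:3,3],proj(c,[p,p+[0,0,.019],[.446,.399,.087],[.446,.399,.094]]).round(1))
print(cam("wrist")["f"],proj(cam("wrist"),[p,p+[0,0,.019],[.446,.399,.094]]).round(1))
cv2.imwrite("pics/s2.png",cv2.resize(im[110:260,150:310],None,fx=3.75,fy=3.75,interpolation=cv2.INTER_CUBIC))
```

```text
t 3.1 p [0.4469 0.3991 0.0717] R [[-0.999, 0.032, -0.0], [0.032, 0.999, -0.0], [0.0, -0.0, -1.0]] F [ 0.4  0.7 -0.4] op -0.00047747476448146053 q [ 0.56   0.254  1.86  -0.     1.028 -0.979]
[ 0.11678656 -0.29705047  0.53551126] [[206.4 179.3]
 [205.7 172.4]
 [205.5 173.8]
 [205.3 171.3]]
265.0922721593748 [[251.8 219. ]
 [251.7 230.3]
 [251.5 231.2]]
```

View pics/s2.png

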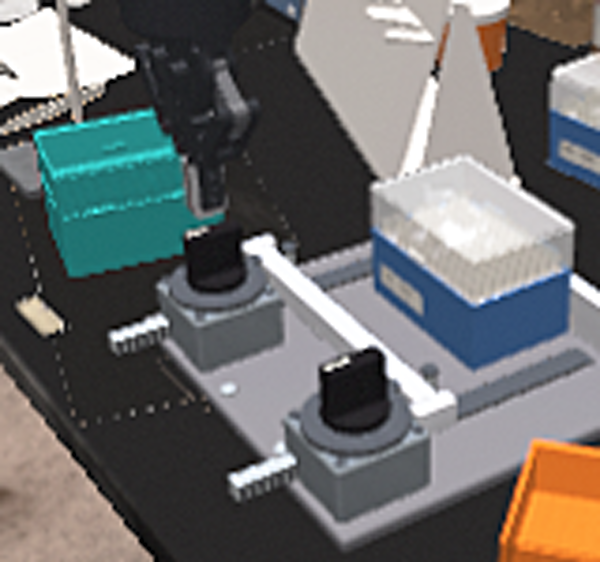

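The pictures show the shut fingertips just above the knob bar (crop (205,215), bar top at row 230). They sit about 33 mm higher than the reported TCP implies. I'll open and go down farther in small steps, watching the force.

```bash
python3 -m handwheel '[[[0.04,0,0,0,0],[0.04,0,0,0,0],[0.04,0,0,0,0],[0.04,0,0,0.01,0],[0.04,0,0,0.01,0],[0.04,0,0,0,0]]]' 50; python3 -m handwheel '[[[0.04,0,0,0.006,0],[0.04,0,0,0.004,0],[0.04,0,0,0,0]]]'
python3 - <<'E'
from h import *
S(); im=viewer.read_camera("scene"); b=viewer.read_camera("wrist")
a=cv2.resize(im[120:220,170:270],(500,500),interpolation=cv2.INTER_CUBIC); b=cv2.resize(b[160:260,222:282],(300,500),interpolation=cv2.INTER_CUBIC)
cv2.imwrite("pics/s3.png",np.hstack([a,b]))
E
```

```text
time: 3.65
eef_pos: [0.4451, 0.3979, 0.0485]
tcp_rot: [0.016, 1.0, -0.001, -0.002]
contact_force: [-1.2, -0.7, -0.5]
opening: 0.47
finger_force: 0.0
time: 3.9
eef_pos: [0.4462, 0.3986, 0.0403]
tcp_rot: [0.016, 1.0, -0.001, -0.001]
contact_force: [-0.3, -0.8, 0.1]
opening: 0.466
finger_force: 0.0
t 3.9 p [0.4462 0.3986 0.0403] R [[-0.999, 0.032, -0.002], [0.032, 0.999, -0.001], [0.002, -0.001, -1.0]] F [-0.3 -0.8  0.1] op 0.4660824334453138 q [ 0.56   0.296  1.874 -0.     0.974 -0.979]
```

View pics/s3.png

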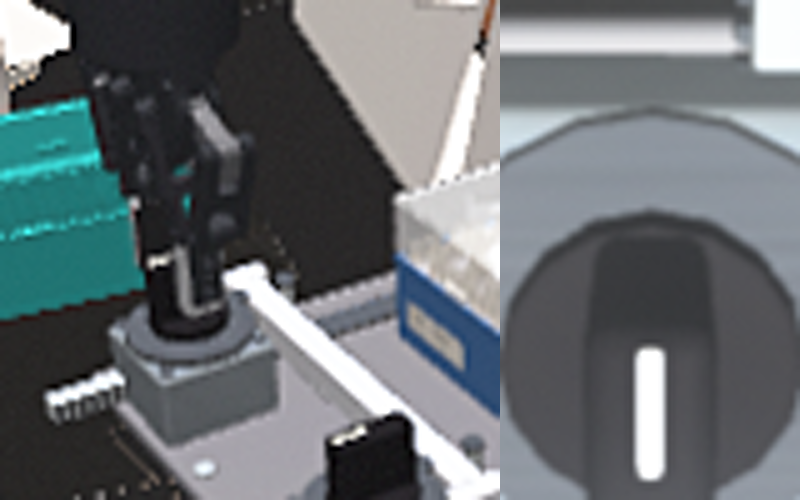

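The fingers now straddle the bar and reach down near the disc. Closing.

```bash
python3 -m handwheel '[[[0.005,0,0,0,0],[0.005,0,0,0,0],[0.005,0,0,0,0],[0.005,0,0,0,0]]]' 50
```

```text
time: 4.33
eef_pos: [0.4472, 0.3983, 0.0425]
tcp_rot: [0.016, 1.0, -0.001, 0.0]
contact_force: [-0.6, -5.0, 3.7]
opening: 0.149
finger_force: 51.7
```

```bash
python3 -m handwheel '[[[0.005,0,0,0,5],[0.005,0,0,0,7],[0.005,0,0,0,7],[0.005,0,0,0,7],[0.005,0,0,0,7],[0.005,0,0,0,7],[0.005,0,0,0,3],[0.005,0,0,0,0],[0.005,0,0,0,0]]]'
python3 - <<'E'
from h import *
s=S(); print(s["finger_force"],s["wrist_torque"])
E
```

```text
time: 5.08
eef_pos: [0.4477, 0.3991, 0.0425]
tcp_rot: [0.381, 0.925, 0.0, 0.001]
contact_force: [0.8, -4.0, 3.9]
opening: 0.155
finger_force: 51.6
t 5.0833 p [0.4477 0.3991 0.0425] R [[-0.71, 0.704, 0.001], [0.704, 0.71, 0.0], [-0.001, 0.001, -1.0]] F [ 0.8 -4.   3.9] op 0.15508192190145928 q [ 5.590e-01  2.940e-01  1.872e+00 -1.000e-03  9.740e-01 -2.300e-01]
51.59050226211548 [-0.52459712 -0.0825848  -0.15610971]
```

```bash
python3 -m handwheel '[[[0.04,0,0,0,0],[0.04,0,0,0,0],[0.04,0,0,0,0],[0.04,0,0,-0.03,0],[0.04,0,0,-0.03,0],[0.04,-0.0232,-0.0249,0,0],[0.04,-0.0232,-0.0249,0,0],[0.04,-0.0232,-0.0249,0,0],[0.04,-0.0232,-0.0249,0,0],[0.04,-0.0232,-0.0249,0,0],[0.04,0,0,0,-7]]]'
python3 -m handwheel '[[[0.04,0,0,0,-6],[0.04,0,0,0,-6],[0.04,0,0,0,-6],[0.04,0,0,0,-6],[0.04,0,0,0,-6],[0.04,0,0,0,-6],[0.04,0,0,0,0],[0.04,0,0,0,0]]]'
python3 - <<'E'
from h import *
S(); c=cam("wrist"); im=viewer.read_camera("wrist"); cv2.imwrite("pics/w4.png",im)
for t in ("knob_right_grip","knob_left_grip"):
  for r in viewer.pinpoint("wrist",t)[:3]:
    px=np.array(r["xy"])*[512,384]; print(t,r["confidence"],px.round(1),toplane(c,px,.087).round(4))
for r in viewer.outline_of("wrist","clamp_bar")[:2]:
    m=r["mask"].astype(np.uint8); print(r["confidence"],r["extent"],cv2.minAreaRect(cv2.findNonZero(m)))
E
```

```text
time: 6.0
eef_pos: [0.4407, 0.2252, 0.101]
tcp_rot: [0.325, 0.946, -0.001, -0.0]
contact_force: [-0.1, -0.3, 0.7]
opening: 0.47
finger_force: 0.0
time: 6.67
eef_pos: [0.4413, 0.2293, 0.1016]
tcp_rot: [0.017, 1.0, 0.0, -0.0]
contact_force: [0.6, 0.3, -1.2]
opening: 0.474
finger_force: 0.0
t 6.6667 p [0.4413 0.2293 0.1016] R [[-0.999, 0.034, -0.0], [0.034, 0.999, 0.0], [0.0, 0.0, -1.0]] F [ 0.6  0.3 -1.2] op 0.4744038448407413 q [ 0.275 -0.005  2.087  0.     1.06  -1.262]
knob_right_grip 0.91 [253.2 216.6] [[0.4454 0.2302 0.087 ]]
knob_left_grip 0.95 [470.7 213.2] [[0.4485 0.3998 0.087 ]]
0.69 [0.4748, 0.5935, 0.4533, 0.1086] ((357.8426513671875, 246.43455505371094), (228.3034210205078, 31.060100555419922), 4.6501851081848145)
```

View pics/w4.png

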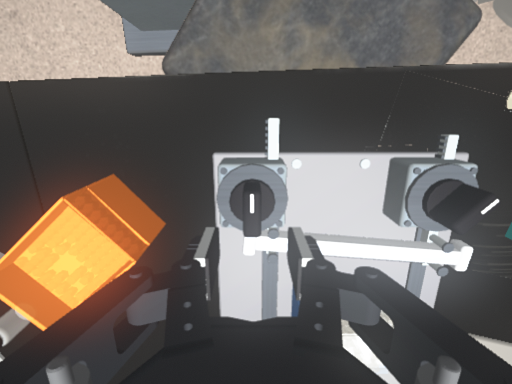

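The right knob is centred at (252,203). The left one has turned, and the clamp bar is skewed ~4.7° with its left end ahead, as expected. Now the right knob.

```bash
python3 -m handwheel '[[[0.04,-0.002,0,0.03,0],[0.04,0,0,0.03,0],[0.04,0,0,0,0],[0.005,0,0,0,0],[0.005,0,0,0,0],[0.005,0,0,0,0],[0.005,0,0,0,0],[0.005,0,0,0,0]]]' 50; python3 -m handwheel '[[[0.005,0,0,0,5],[0.005,0,0,0,7],[0.005,0,0,0,7],[0.005,0,0,0,7],[0.005,0,0,0,7],[0.005,0,0,0,7],[0.005,0,0,0,7],[0.005,0,0,0,7],[0.005,0,0,0,7],[0.005,0,0,0,7],[0.005,0,0,0,7],[0.005,0,0,0,7]]]'; python3 -m handwheel '[[[0.005,0,0,0,4],[0.005,0,0,0,0],[0.005,0,0,0,0]]]'; python3 -c "
from h import *
s=S();print(s['wrist_torque'])"
```

```text
time: 7.53
eef_pos: [0.4442, 0.2284, 0.0432]
tcp_rot: [0.016, 1.0, -0.001, 0.001]
contact_force: [-1.1, -5.6, 0.8]
opening: 0.143
finger_force: 51.9
time: 8.53
eef_pos: [0.4433, 0.227, 0.0432]
tcp_rot: [0.669, 0.743, -0.002, 0.001]
contact_force: [-4.2, -9.5, 5.1]
opening: 0.145
finger_force: 52.4
time: 8.78
eef_pos: [0.4432, 0.227, 0.0432]
tcp_rot: [0.693, 0.721, -0.002, 0.001]
contact_force: [-4.9, -9.5, 4.1]
opening: 0.15
finger_force: 52.4
t 8.7833 p [0.4432 0.227  0.0432] R [[-0.039, 0.999, -0.001], [0.999, 0.039, -0.005], [-0.005, -0.002, -1.0]] F [-4.9 -9.5  4.1] op 0.15024511797115872 q [ 0.272  0.087  2.115 -0.005  0.942  0.236]
[-1.65442013  0.50484746 -0.15510639]
```

```bash
python3 -m handwheel '[[[0.04,0,0,0,0],[0.04,0,0,0,0],[0.04,0,0,0,0],[0.04,0,0,-0.03,0],[0.04,0,0,-0.03,0],[0.04,0.0343,0.0022,0,0],[0.04,0.0343,0.0022,0,0],[0.04,0.0343,0.0022,0,0],[0.04,0.0343,0.0022,0,0],[0.04,0.0343,0.0022,0,0],[0.04,0,0,0,-7]]]'
python3 -m handwheel '[[[0.04,0,0,0,-6],[0.04,0,0,0,-6],[0.04,0,0,0,-6],[0.04,0,0,0,-6],[0.04,0,0,0,-6],[0.04,0,0,0,-6],[0.04,0,0,0,0],[0.04,0,0,0,0]]]'
python3 - <<'E'
from h import *
S()
for n in ("wrist","top","scene"):
  c=cam(n); im=viewer.read_camera(n); cv2.imwrite(f"pics/{n}5.png",im)
  for t,z in (("knob_left_grip",.087),("clamp_bar",.026),("tip_box",.01)):
    for r in viewer.pinpoint(n,t)[:3]:
      px=np.array(r["xy"])*[512,384]; print(n,t,r["confidence"],px.round(1),toplane(c,px,z).round(4))
a=cv2.imread("pics/wrist5.png"); b=cv2.imread("pics/top5.png"); 
cv2.imwrite("pics/m5.png",np.hstack([cv2.resize(a,(400,300)),cv2.resize(b[110:230,190:350],(400,300),interpolation=cv2.INTER_CUBIC)]))
E
```

```text
time: 9.7
eef_pos: [0.4482, 0.4066, 0.1029]
tcp_rot: [0.646, 0.763, 0.003, -0.0]
contact_force: [-0.3, -1.2, -0.2]
opening: 0.466
finger_force: 0.0
time: 10.37
eef_pos: [0.4481, 0.4013, 0.1022]
tcp_rot: [0.382, 0.924, 0.001, 0.0]
contact_force: [-0.2, -0.1, 0.6]
opening: 0.47
finger_force: 0.0
t 10.3667 p [0.4481 0.4013 0.1022] R [[-0.707, 0.707, 0.001], [0.707, 0.707, 0.001], [0.0, 0.001, -1.0]] F [-0.2 -0.1  0.6] op 0.469764487114855 q [ 0.562  0.22   1.839  0.     1.082 -0.224]
wrist knob_left_grip 0.89 [254.5 213.3] [[0.4497 0.401  0.087 ]]
wrist clamp_bar 0.95 [259.2 274.4] [[0.5218 0.337  0.026 ]]
wrist clamp_bar 0.52 [114.2 335. ] [[0.4588 0.1553 0.026 ]]
wrist tip_box 0.9 [298.  307.9] [[0.5973 0.33   0.01  ]]
wrist tip_box 0.77 [100.1 375.4] [[0.4902 0.0673 0.01  ]]
wrist tip_box 0.73 [386.2  78.1] [[0.4627 0.5646 0.01  ]]
top clamp_bar 0.93 [253.6 183.5] [[0.5304 0.3234 0.026 ]]
top tip_box 0.84 [166.2 207. ] [[0.464  0.5527 0.01  ]]
top tip_box 0.79 [352. 199.] [[0.4977 0.0645 0.01  ]]
top tip_box 0.56 [249.5 159.3] [[0.5955 0.3362 0.01  ]]
scene knob_left_grip 0.81 [204.  174.1] [[0.4424 0.4001 0.087 ]]
scene clamp_bar 0.57 [249.7 193.8] [[0.5328 0.3438 0.026 ]]
scene tip_box 0.82 [190.1 173.6] [[0.4684 0.5453 0.01  ]]
scene tip_box 0.66 [314.3 279.3] [[0.4826 0.0528 0.01  ]]
scene tip_box 0.57 [275.5 192. ] [[0.6035 0.3322 0.01  ]]
```

View pics/m5.png

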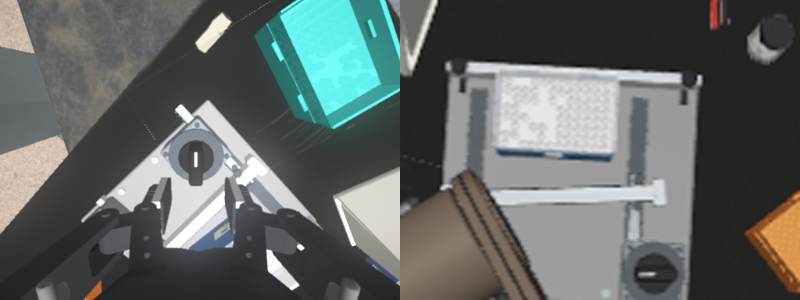

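Left knob centred under the gripper (bar along tool x); top view shows the bar's right end now ahead, box untouched. Turn the left knob another 86°.

```bash
python3 -m handwheel '[[[0.04,-0.001,-0.002,0.03,0],[0.04,0,0,0.03,0],[0.04,0,0,0,0],[0.005,0,0,0,0],[0.005,0,0,0,0],[0.005,0,0,0,0],[0.005,0,0,0,0],[0.005,0,0,0,0]]]' 50; python3 -m handwheel '[[[0.005,0,0,0,5],[0.005,0,0,0,7],[0.005,0,0,0,7],[0.005,0,0,0,7],[0.005,0,0,0,7],[0.005,0,0,0,7],[0.005,0,0,0,7],[0.005,0,0,0,7],[0.005,0,0,0,7],[0.005,0,0,0,7],[0.005,0,0,0,7],[0.005,0,0,0,7]]]'; python3 -m handwheel '[[[0.005,0,0,0,4],[0.005,0,0,0,0],[0.005,0,0,0,0]]]'; python3 -c "
from h import *
s=S();print(s['wrist_torque'])"
```

```text
time: 11.63
eef_pos: [0.4479, 0.399, 0.0434]
tcp_rot: [0.381, 0.924, 0.001, 0.001]
contact_force: [-1.9, -1.7, 2.8]
opening: 0.146
finger_force: 52.5
time: 12.63
eef_pos: [0.4494, 0.3989, 0.0435]
tcp_rot: [0.895, 0.446, 0.002, 0.001]
contact_force: [1.6, -3.0, 0.2]
opening: 0.147
finger_force: 52.2
time: 12.88
eef_pos: [0.4493, 0.3989, 0.0434]
tcp_rot: [0.909, 0.417, 0.002, 0.001]
contact_force: [2.9, -3.0, 3.6]
opening: 0.147
finger_force: 52.5
t 12.8833 p [0.4493 0.3989 0.0434] R [[0.652, 0.758, 0.005], [0.758, -0.652, 0.001], [0.004, 0.003, -1.0]] F [ 2.9 -3.   3.6] op 0.147114431561328 q [ 0.558  0.293  1.871 -0.002  0.973  1.27 ]
[-0.63407379 -0.54748535 -0.14706549]
```

```bash
python3 -m handwheel '[[[0.04,0,0,0,0],[0.04,0,0,0,0],[0.04,0,0,0,0],[0.04,0,0,-0.03,0],[0.04,0,0,-0.03,0],[0.04,-0.0266,0.0213,0,0],[0.04,-0.0266,0.0213,0,0],[0.04,-0.0266,0.0213,0,0],[0.04,-0.0266,0.0213,0,0],[0.04,-0.0266,0.0213,0,0],[0.04,0,0,0,-7]]]'
python3 -m handwheel '[[[0.04,0,0,0,-6],[0.04,0,0,0,-6],[0.04,0,0,0,-6],[0.04,0,0,0,-6],[0.04,0,0,0,-6],[0.04,0,0,0,-6],[0.04,0,0,0,0],[0.04,0,0,0,0]]]'
python3 - <<'E'
from h import *
S(); c=cam("wrist"); im=viewer.read_camera("wrist"); cv2.imwrite("pics/w6.png",im); cv2.imwrite("pics/top6.png",viewer.read_camera("top"))
for n,t,z in (("wrist","knob_right_grip",.087),("wrist","clamp_bar",.026),("wrist","tip_box",.01),("top","clamp_bar",.026),("top","tip_box",.01)):
    for r in viewer.pinpoint(n,t)[:3]:
      px=np.array(r["xy"])*[512,384]; print(n,t,r["confidence"],px.round(1),toplane(cam(n),px,z).round(4))
E
```

```text
time: 13.8
eef_pos: [0.4398, 0.2245, 0.101]
tcp_rot: [0.883, 0.47, -0.001, 0.0]
contact_force: [0.1, 0.1, 1.0]
opening: 0.466
finger_force: 0.0
time: 14.47
eef_pos: [0.4405, 0.2287, 0.1015]
tcp_rot: [0.694, 0.72, -0.0, -0.0]
contact_force: [0.1, 0.4, -1.0]
opening: 0.468
finger_force: 0.0
t 14.4667 p [0.4405 0.2287 0.1015] R [[-0.036, 0.999, -0.001], [0.999, 0.036, 0.0], [0.0, -0.001, -1.0]] F [ 0.1  0.4 -1. ] op 0.4677015921305672 q [ 2.740e-01 -7.000e-03  2.089e+00  1.000e-03  1.060e+00  2.380e-01]
wrist knob_right_grip 0.92 [258.1 212.8] [[0.4434 0.2273 0.087 ]]
wrist clamp_bar 0.79 [369.5  84.3] [[0.5397 0.3296 0.026 ]]
wrist tip_box 0.85 [285.4 314.4] [[0.4855 0.0643 0.01  ]]
wrist tip_box 0.69 [423.7  90.3] [[0.5989 0.328  0.01  ]]
top clamp_bar 0.75 [256.1 178.1] [[0.5446 0.3173 0.026 ]]
top tip_box 0.96 [252.1 157. ] [[0.6017 0.3294 0.01  ]]
top tip_box 0.87 [351.3 197.7] [[0.5011 0.0664 0.01  ]]
top tip_box 0.63 [164.8 204.1] [[0.4716 0.5567 0.01  ]]
```

```bash
python3 -m handwheel '[[[0.04,0,0.003,0.03,0],[0.04,0,0,0.03,0],[0.04,0,0,0,0],[0.005,0,0,0,0],[0.005,0,0,0,0],[0.005,0,0,0,0],[0.005,0,0,0,0],[0.005,0,0,0,0]]]' 50; python3 -m handwheel '[[[0.005,0,0,0,5],[0.005,0,0,0,7],[0.005,0,0,0,7],[0.005,0,0,0,7],[0.005,0,0,0,7],[0.005,0,0,0,7],[0.005,0,0,0,3],[0.005,0,0,0,0],[0.005,0,0,0,0]]]'; python3 -c "
from h import *
s=S();print(s['wrist_torque'])"
```

```text
time: 15.48
eef_pos: [0.4431, 0.2286, 0.0431]
tcp_rot: [0.694, 0.72, -0.001, -0.001]
contact_force: [-5.2, -1.2, 2.3]
opening: 0.148
finger_force: 50.8
time: 16.23
eef_pos: [0.4434, 0.2285, 0.043]
tcp_rot: [0.909, 0.417, -0.001, -0.0]
contact_force: [-5.6, -1.5, 4.7]
opening: 0.143
finger_force: 51.0
t 16.2333 p [0.4434 0.2285 0.043 ] R [[0.653, 0.757, -0.001], [0.757, -0.653, -0.0], [-0.001, -0.001, -1.0]] F [-5.6 -1.5  4.7] op 0.14286068557481119 q [ 0.272  0.088  2.114 -0.     0.941  0.984]
[-0.36642563  0.85964518 -0.1376455 ]
```

```bash
python3 -m handwheel '[[[0.04,0,0,0,0],[0.04,0,0,0,0],[0.04,0,0,0,0],[0.04,0,0,-0.033,0],[0.04,0,0,-0.033,0],[0.04,0,0,-0.033,0],[0.04,0.0243,0.0055,0,0],[0.04,0.0243,0.0055,0,0],[0.04,0.0243,0.0055,0,0],[0.04,0,0,0,0],[0.04,0,0,0,0]]]'
python3 - <<'E'
from h import *
S(); c=cam("wrist"); im=viewer.read_camera("wrist"); cv2.imwrite("pics/w7.png",im); np.save("T7.npy",c["T"])
for t,z in (("clamp_bar",.026),("tip_box",.01)):
    for r in viewer.pinpoint("wrist",t)[:2]:
      px=np.array(r["xy"])*[512,384]; print(t,r["confidence"],px.round(1),toplane(c,px,z).round(4))
# rectified top-down (orthographic) at z=.046: rows=-x, cols=-y ; 0.25 mm/px
xs=np.linspace(.61,.50,440); ys=np.linspace(.43,.23,800); X,Y=np.meshgrid(xs,ys,indexing="ij")
m=proj(c,np.c_[X.ravel(),Y.ravel(),np.full(X.size,.046)]).reshape(440,800,2).astype(np.float32)
cv2.imwrite("pics/r7.png",cv2.remap(im,m,None,cv2.INTER_CUBIC))
E
```

```text
time: 17.15
eef_pos: [0.5049, 0.2733, 0.141]
tcp_rot: [0.909, 0.416, 0.0, 0.0]
contact_force: [-0.2, 0.4, 0.0]
opening: 0.467
finger_force: 0.0
t 17.15 p [0.5049 0.2733 0.141 ] R [[0.653, 0.757, 0.001], [0.757, -0.653, 0.0], [0.001, 0.001, -1.0]] F [-0.2  0.4  0. ] op 0.46708421391645294 q [ 0.319  0.118  1.879 -0.     1.144  1.031]
clamp_bar 0.92 [249.9 111.6] [[0.5489 0.3317 0.026 ]]
tip_box 0.78 [287.7  82.6] [[0.5995 0.3278 0.01  ]]
```

View pics/r7.png

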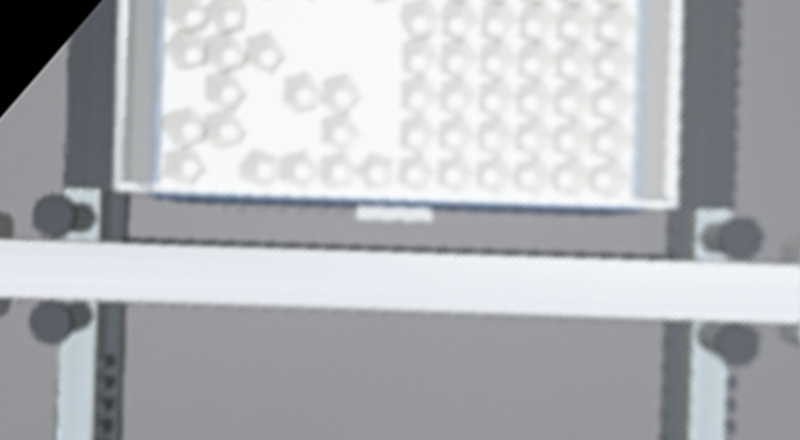

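The rectified view (0.25 mm/px) puts the bar's face at row ~245 and the box front at row ~207, so the gap is about 9–10 mm. The bar slopes 0.030 and the box front 0.032, so they are square to within ~0.5°. The box hasn't moved and the gripper is clear, so I'm handing in.

```bash
python3 -c "
from plant import sign_off; print(sign_off())"
```

```text
the job is handed in; nothing more can be done
None
```

I ran the clamp bar up to about 10 mm from the tip box, square to it within about 0.5°, with the box unmoved and untouched, and handed the job in at about 17 s; the hand-in did not return a verdict.

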